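Pull the filter plate from the fume filter unit

ROBOT

A 7-joint arm with a two-finger parallel gripper is mounted at the origin on the work surface. World frame = base frame: x ahead of the robot, y to its left, z up, the work surface at z = 0. Lengths are in mm, angles in rad, forces in N, time in s.
With the tool pointing down it reaches from about 400 to 875 mm from the base axis. Payload 4.4 kg.
Tool frame: the origin (TCP) lies at the very end of the fingers, on their centre line; the grasp point (between the pads) lies 19 mm behind it; z points along the fingers, y is the line along which they close (so a half turn about z gives the same grasp; the last joint's range is limited). The gripper opens to 85 mm and grips with 20 to 120 N. Pads are 22 mm wide; open, the fingers measure 114 mm over their backs; the gripper's body (76 mm by 85 mm) begins 54 mm behind the grasp point. The pads swing forward as they close: fully open they stand 13 mm farther back than shut.
Start: joints at [-1.392, 0.628, 0.038, 1.517, -0.027, 0.996, -0.02], TCP at [157.51, 630.641, 231.313] pointing down, gripper open.
Joint ranges: [-3.06, 3.06], [-0.37, 2.12], [-1.25, 1.32], [0.18, 2.47], [-1.1, 4.24], [0.23, 1.98], [-2.94, 2.94]. Speed limits (rad/s): [2.57, 2.57, 3.14, 3.14, 3.14, 3.14, 3.14].

INTERFACE

Orientations are given as [roll, pitch, yaw] about the fixed x, y, z axes, in that order (R = Rz(yaw) Ry(pitch) Rx(roll)).
In Python, from cell import ctrl gives the robot as it stands.
- The arm moves only by the tool jog_arm, never from a script. Its argument "plan" is a list of rows, each an object of numbers: "tx", "ty", "tz": the shift along the tool's x, y, z as a fraction of full scale; "wx", "wy", "wz": the turn, a rotation vector about the tool's x, y, z as a fraction of full scale; "claw": the closure, from 0 (fully open) to 1 (shut). In form: [{"tx": .., "ty": .., "tz": .., "wx": .., "wy": .., "wz": .., "claw": ..}, ...]. A call has 1 to 12 rows; each row is the pose to reach, as a shift and turn from the pose commanded when the call began, along the tool's axes at that moment; what a row does not reach only later rows make up. Full scale, the value 1, is 300 mm for a shift and 90 degrees for a turn. A row lasts 1/10 s, in which the tool goes at most 50 mm and 8.59 degrees, less where a joint would pass 70% of its speed; a pose out of reach is approached as far as the arm can. A call with a number of a shift or a turn outside -1 to 1 is refused whole. A call with a gripper value outside its range is refused whole. The fingers move at their own pace and stop on an object; the grip force is fixed at half the most. Time passes only in rows, so rows that repeat a pose let the fingers close. It gives the time, the measured TCP pose, the force, the opening and the grip force at its end, in the units of the state.
- ctrl.read_state(): the state, without advancing time (a new reading comes with each control period).
- ctrl.get_image(name): name is "side" or "top" or "wrist"; returns a dict with "img" (420x560x3 uint8, red, green, blue), "depth" (420x560 float32, mm along the optical axis (not along the pixel's ray), 0 where there is no reading), "fx", "fy", "cx", "cy" (pixels), "distortion" ([k1, k2, p1, p2, k3] as OpenCV has them; the pictures are not rectified), "position" and "orientation" of the camera in the world; the wrist camera has in their place "hand_eye" (4x4, takes a point from camera to tool coordinates, whose origin is the TCP and whose axes are the flange's). Camera axes: x right, y down, z forward; pixel columns grow to the right and rows downward; lengths in mm; the calibration is good to about 2 mm. A picture is of the moment at which its call begins: read the wrist's pose just before it.
- ctrl.finish_job(): hands the job in; it is judged then, once.
Trained networks look in a picture, given as the dict that the camera call returned (one of the last four; its "shot" number tells which), for a name from the list of things; names that differ only in an ending like _2 or _b are one class to them, and where a whole thing is asked for, a point or a joint stands for the part that bears it (a point fixed in the world has none). Each returns a list of dicts, best first, with "score" (0 to 1); they miss things now and then, are a little off and sometimes report something else, mostly with a low value. They report only what shows in the picture. A call takes as long as a camera call. They do not tell look-alikes from the thing itself.
- ctrl.trace(picture, thing): "pixels" (420x560 bool, what is visible of it) and "extent" ([centre column, centre row, width, height] in pixels, round what is visible of it).
The state is a dict: "clock": time; "qpos": joint angles; "qd": joint speeds; "tau": joint torques, N m; "eef_pos": TCP position; "tool_rot": TCP orientation; "force": force on the tool from outside, world axes, zero at the start; "torque": the same for the moment, N m; "width": finger opening in mm; "gripper_force": force on a finger pad.
Only numpy, scipy, OpenCV 4.12 (cv2) and the standard library are available. Lean on these libraries where they do the work, as an engineer would, in place of code of your own. Each camera call takes 0.05 s, during which the arm holds its last target. There are 200 camera calls.

TASK

With the forked key from its stand, turn the captive screw of the filter unit a quarter turn anticlockwise until its clip is clear of the cover flap (do not turn it with the fingers), then stand the key back in its stand. Swing the flap up by its pull bar until it stands upright and stays open, then draw the filter plate out of its slot by its tab and hold it upright over the steel tray, well clear of it (5 cm or more). Finish still holding the plate there in the gripper; leave the flask, the jar and the spanner where they are.

Things in the scene. Friction and masses are not known exactly. Their poses are not given: they have to be found in the camera images.
- unit: Filter unit: fixed white box with blue-framed front, 190 (x) x 180 (y) x 112 mm high, front to its own -x (towards the robot, turned up to 0.3 rad). Origin on the bench, y = 0, 100 mm behind the front face. Under the flap its top has a well, x -60 to 60, y -78 to 78, floor at z = 70 mm, with the filter slot in it. The rim, 112 mm high, is a 40 mm deep ledge at the front that carries the screw.
- slot (a point): Centre of the filter slot's mouth, in the floor of the well, 70 mm above the bench, at (-10, 0) mm in the unit's frame. The slot is 74 mm (unit x) by 16 mm (unit y) and 50 mm deep.
- screw (a joint): Angle of the captive screw, rad: 0 to 0.12 at first, its clip over the flap's front edge, which blocks the flap; grows anticlockwise seen from above, stop at 1.57. The clip clears the flap from about 1.1. Vertical axis, about 0.06 N m of friction, stays where left, does not rise. Turn it with the key only: fingers must not push on it.
- screw_head (a point): Centre of the top of the screw's head, on its axis, 137 mm above the bench, at (-82, 55) mm in the unit's frame. The head is an upright steel blade 22 mm long, 5 mm thick, 13 mm tall. This frame turns with it: x along the blade, z up. The dark flat clip, 9 mm wide, its top 13 mm below this point, starts under the blade and reaches 24 mm from the axis towards +x.
- stand: Key stand: fixed aluminium block 64 x 64 x 56 mm with a round upright 40 mm hole through its middle. Origin at the centre of its underside. Stand and tray lie on opposite sides of the unit, either way round.
- key: Forked key, loose, upright in the stand, handle up, hanging by its collar, its origin then 4 mm above the bench. Origin: bottom centre of the steel fork, z up along the handle. From the origin up: fork 0 to 19 mm, shaft (diameter 10) to 52, round collar (diameter 54) to 56, square black grip 24 x 24 mm, faces square to x and y, to 116. About 0.07 to 0.12 kg.
- key_fork (a point): Mouth of the key's fork, at the key's origin, same axes. Two prongs, 24 mm long along x, 5 mm thick, with a gap between them along x, 9 mm wide, 13 mm deep; 19 mm wide over all. Set it astride the blade from above, this point about 11 mm below the blade's top (the prongs meet the clip at 13). 2 mm of play each side: the screw lags the key by up to about 0.2 rad.
- flap (a joint): Opening angle of the cover flap, rad: 0 shut, 1.57 upright, stop at 1.75. Hinged at its back edge: its front edge swings up and away from the robot. A stiff hinge (0.17 N m): it stays where it is left.
- flap_hinge (a point): Middle of the flap's hinge line, 113 mm above the bench, at (70, 0) mm in the unit's frame. This frame turns with the flap (its axes match the unit's when shut); its y is the hinge line. The grey flap fills x -136 to 0, y -78 to 78, z 0 to 6 mm of this frame.
- flap_bar (a point): Middle of the flap's pull bar: round steel, 10 mm diameter, 76 mm long along y between two end posts (66 mm free), at (-120, -22, 46) mm in flap_hinge's frame: its centre 40 mm above the flap, 35 mm free under it. 159 mm above the bench when shut. Pinched front and back from above, it can roll between the fingers as the flap swings, the hand staying vertical.
- filter: Filter plate, loose, grey, upright in the slot, hidden until the flap is open. Frame 70 (x) x 12 (y) x 50 mm high, on it a grip tab 40 (x) x 12 (y) mm from 50 to 87 mm up. Origin: centre of its underside, z up, axes as the unit's; 20 mm above the bench in the slot. 40 to 85 g, 2 mm play each side. Lift it 50 mm to leave the slot, 95 to clear the rim, 120 to clear the screw.
- tray: Fixed steel tray 170 x 170 mm, 20 mm high, 4 mm walls. Origin at the centre of its underside.
- flask: Bystander: white bottle, diameter 48 mm, 110 mm high, origin at its underside.
- jar: Bystander: brown glass jar with a black lid, diameter 60 mm, 60 mm high, origin at its underside.
- spanner: Bystander: steel spanner lying behind the unit, 140 mm long along its x, 38 mm wide, 8 mm thick; origin at its middle on the bench.
Things that resemble listed ones, but are neither listed nor needed, are in the scene too. Leave any brown look-alike of the key alone. There is more than one size of the tray; the one meant has the size given above.

How it is judged:
By the outcome, as a careful person would: the job done as asked, in the order asked, and still so for the second after the job is handed in, while the arm keeps its last pose, push and grip.
It also fails if it takes over 72 s, if anything falls off the work surface, if the arm or the gripper's body presses on something with over 40 N, if the wrist force passes 120 N, or if a joint passes its speed limit or range.

## Working session

There is one attempt and no reset: what is moved stays moved. The work goes in short steps, Python scripts to look and compute and a tool call to move; the robot and the scene stay as the last step left them, time stands still between calls to the robot, and variables do not carry over. Pictures are saved under pics/ and viewed, at most 10 in all, crops included, and the job is handed in when it is done.

Besides the shell and the picture viewer there is one more tool, called after ">>>" as name(argument=value, ...), one argument or row to a line, values as JSON. jog_arm: Moves the arm, as the interface text tells. Shift numbers are shares of 300 mm and turn numbers shares of 90 degrees, none past 1 either way. Its arguments: {"type":"object","properties":{"plan":{"type":"array"}},"required":["plan"]}

```bash
ls; mkdir -p pics
cat > h.py <<'E'
import numpy as np, cv2
from cell import ctrl
from scipy.spatial.transform import Rotation as R
def cam(n):
    s=ctrl.read_state(); p=ctrl.get_image(n)
    if n=="wrist":
        T=np.eye(4);T[:3,:3]=rot(s["tool_rot"]);T[:3,3]=s["eef_pos"]; p["T"]=T@np.array(p["hand_eye"])
    else:
        T=np.eye(4);o=np.array(p["orientation"],float)
        T[:3,:3]=o if o.shape==(3,3) else rot(o);T[:3,3]=p["position"];p["T"]=T
    return p
def rot(r): return R.from_euler("xyz",r).as_matrix()
def K(p): return np.array([[p["fx"],0,p["cx"]],[0,p["fy"],p["cy"]],[0,0,1.]])
def rays(p,uv):
    return cv2.undistortPoints(np.array(uv,float).reshape(-1,1,2),K(p),np.array(p["distortion"],float)).reshape(-1,2)
def pts(p,mask):
    v,u=np.nonzero(mask&(p["depth"]>0)); d=p["depth"][v,u]
    n=rays(p,np.c_[u,v]); c=np.c_[n*d[:,None],d]
    return c@p["T"][:3,:3].T+p["T"][:3,3]
def atz(p,uv,z):
    n=rays(p,uv); d=np.c_[n,np.ones(len(n))]@p["T"][:3,:3].T; o=p["T"][:3,3]
    return o+d*((z-o[2])/d[:,2])[:,None]
def proj(p,X):
    M=np.linalg.inv(p["T"]); 
    return cv2.projectPoints(np.array(X,float).reshape(-1,3),cv2.Rodrigues(M[:3,:3])[0],M[:3,3],K(p),np.array(p["distortion"],float))[0].reshape(-1,2)
def save(p,n,crop=None,s=1):
    im=p["img"][:,:,::-1]
    if crop: a,b,c,d=crop; im=im[b:d,a:c]
    cv2.imwrite("pics/"+n,cv2.resize(im,None,fx=s,fy=s,interpolation=cv2.INTER_CUBIC))
E
python3 - <<'E'
from h import *
s=ctrl.read_state();print(s)
ims=[]
for n in ["top","side"]:
    p=cam(n); print(n,p["position"],p["orientation"],p["fx"]);save(p,n+".png")
    for t in ["unit","stand","key","tray","screw_head","flap_bar","flask","jar","spanner"]:
        for r in ctrl.trace(p,t)[:3]:
            if r["score"]<.3: continue
            X=pts(p,r["pixels"])
            print(n,t,round(r["score"],2),np.round(r["extent"]),np.round(np.median(X,0)) if len(X) else None, np.round(np.percentile(X,[3,97],axis=0)).tolist() if len(X) else "")
a=cv2.imread("pics/top.png");b=cv2.imread("pics/side.png")
E
```

```text
pics
{'clock': 0.0, 'qpos': array([-1.39180822,  0.62933929,  0.03843331,  1.5183996 , -0.02701111,
        0.99631549, -0.0199948 ]), 'qd': array([-0.00022508,  0.00086998,  0.00013299, -0.0010392 , -0.00130912,
        0.00174982,  0.00012504]), 'tau': array([-1.20550005e-03, -5.63406873e+01,  1.22629579e+00, -1.93439054e+01,
        1.11496914e-02,  1.06156166e-02,  1.52511443e-06]), 'eef_pos': array([157.33558645, 630.00233386, 230.38327376]), 'tool_rot': array([-3.13964860e+00,  1.17427959e-05,  2.89680999e+00]), 'force': array([ 1.10988834, -0.50152735,  0.03996662]), 'torque': array([-0.04182013, -0.02574693,  0.00945071]), 'gripper_force': 0.0, 'width': 85.56437503849732}
top [ 309.08523101   88.35387065 1262.65431707] [-2.89430814 -0.00474784 -1.60395513] 443.08946655644905
top unit 0.8 [307. 238.  79.  75.] [535.  16. 117.] [[449.0, -68.0, 44.0], [633.0, 99.0, 127.0]]
top unit 0.6 [310. 231.  60.  54.] [554.  17. 119.] [[490.0, -55.0, 115.0], [620.0, 90.0, 161.0]]
top unit 0.5 [409. 241.  20.  19.] [ 521. -267.   63.] [[504.0, -297.0, 55.0], [550.0, -248.0, 123.0]]
top stan
[... 1732 characters left out ...]
ray 0.66 [266. 325.  88.  92.] [442. 303.   3.] [[357.0, 214.0, -0.0], [534.0, 389.0, 19.0]]
side screw_head 0.48 [325. 232.   8.  11.] [469.  69. 124.] [[457.0, 65.0, 115.0], [486.0, 74.0, 137.0]]
side flap_bar 0.7 [313. 205.  77.  61.] [551.  23. 117.] [[489.0, -54.0, 114.0], [619.0, 93.0, 160.0]]
side flask 0.55 [338. 140.  19.  27.] [ 699. -262.   58.] [[684.0, -283.0, 6.0], [723.0, -250.0, 108.0]]
side jar 0.75 [194. 244.  27.  30.] [717. 300.  54.] [[701.0, 270.0, 3.0], [752.0, 323.0, 61.0]]
side jar 0.41 [314. 206.  80.  63.] [550.  24. 117.] [[487.0, -55.0, 111.0], [619.0, 93.0, 160.0]]
side spanner 0.81 [276. 183.  35.  23.] [734. -23.   5.] [[723.0, -77.0, 1.0], [751.0, 29.0, 8.0]]
```

View pics/top.png

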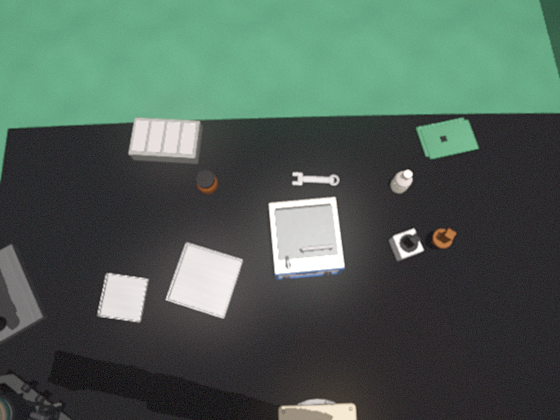

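View pics/side.png

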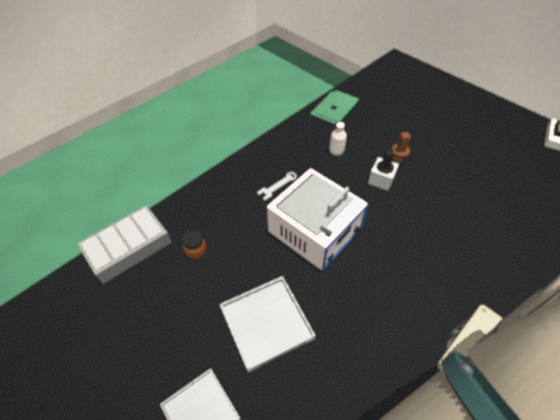

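Key candidates in the top view are the black key in its aluminium stand at (408,242) and a brown look-alike at (444,238). The black one is meant. For the tray, the large one at (205,281) measures about 170 mm and the small one at (121,297) about 115 mm. The large one is meant. Next I'll move over the unit and stand for a close look.

```bash
cat >> h.py <<'E'
def go(xyz,yaw,frm=None):
    """fractions from measured pose (or given (xyz,yaw)) to target, tool down"""
    if frm is None:
        s=ctrl.read_state(); R0=rot(s["tool_rot"]); p0=np.array(s["eef_pos"])
    else: p0=np.array(frm[0],float); R0=rot([np.pi,0,frm[1]])
    d=R0.T@(np.array(xyz,float)-p0)/300
    w=R.from_matrix(R0.T@rot([np.pi,0,yaw])).as_rotvec()/(np.pi/2)
    print("t",np.round(d,4),"w",np.round(w,4)," rows>=",np.ceil(max(np.linalg.norm(d)*6,np.linalg.norm(w)*90/8.59)))
E
python3 - <<'E'
from h import *
p=cam("wrist");print(np.round(p["hand_eye"],2),p["fx"])
go([400,450,330],2.3); go([400,60,380],1.5,([400,450,330],2.3))
E
```

```text
[[   0.     -0.95   -0.3    75.25]
 [   1.      0.     -0.      0.74]
 [   0.     -0.3     0.95 -142.74]
 [   0.      0.      0.      1.  ]] 304.8058416140978
t [-0.9302 -0.3882 -0.329 ] w [-0.     -0.      0.3799]  rows>= 7.0
t [-0.9694 -0.8662 -0.1667] w [ 0.     -0.      0.5093]  rows>= 8.0
```

>>> jog_arm(
  plan=[
    {"tx":-0.93,"ty":-0.39,"tz":-0.33,"wz":0.38},
    {"tx":-0.93,"ty":-0.39,"tz":-0.33,"wz":0.38},
    {"tx":-0.93,"ty":-0.39,"tz":-0.33,"wz":0.38},
    {"tx":-0.93,"ty":-0.39,"tz":-0.33,"wz":0.38},
    {"tx":-0.93,"ty":-0.39,"tz":-0.33,"wz":0.38},
    {"tx":-0.93,"ty":-0.39,"tz":-0.33,"wz":0.38},
    {"tx":-0.93,"ty":-0.39,"tz":-0.33,"wz":0.38},
  ],
)

```text
invalid input at $.plan[0]: expected keys tx, ty, tz, wx, wy, wz, claw
```

>>> jog_arm(
  plan=[
    {"tx":-0.97,"ty":-0.87,"tz":-0.17,"wz":0.51},
    {"tx":-0.97,"ty":-0.87,"tz":-0.17,"wz":0.51},
    {"tx":-0.97,"ty":-0.87,"tz":-0.17,"wz":0.51},
    {"tx":-0.97,"ty":-0.87,"tz":-0.17,"wz":0.51},
    {"tx":-0.97,"ty":-0.87,"tz":-0.17,"wz":0.51},
    {"tx":-0.97,"ty":-0.87,"tz":-0.17,"wz":0.51},
    {"tx":-0.97,"ty":-0.87,"tz":-0.17,"wz":0.51},
    {"tx":-0.97,"ty":-0.87,"tz":-0.17,"wz":0.51},
    {"tx":-0.97,"ty":-0.87,"tz":-0.17,"wz":0.51},
  ],
)

```text
invalid input at $.plan[0]: expected keys tx, ty, tz, wx, wy, wz, claw
```

Run:
```python
from h import *
s=ctrl.read_state();print(s["clock"],s["eef_pos"],s["tool_rot"],s["qpos"])
go([450,60,300],0.2);go([420,-230,300],-0.35,([450,60,300],0.2))
```

```text
1.05 [157.49261758 630.6377281  231.31473566] [-3.14159108e+00 -5.77397141e-05  2.89677701e+00] [-1.39180701  0.62839322  0.03848837  1.51740894 -0.02701718  0.99630886
 -0.02000119]
t [-1.407  -1.6091 -0.229 ] w [-0.     -0.      1.7168]  rows>= 18.0
t [-0.2901  0.9275  0.    ] w [ 0.     -0.      0.3501]  rows>= 6.0
```

>>> jog_arm(
  plan=[
    {"tx":-0.93,"ty":-0.39,"tz":-0.33,"wx":0,"wy":0,"wz":0.38,"claw":0},
    {"tx":-0.93,"ty":-0.39,"tz":-0.33,"wx":0,"wy":0,"wz":0.38,"claw":0},
    {"tx":-0.93,"ty":-0.39,"tz":-0.33,"wx":0,"wy":0,"wz":0.38,"claw":0},
    {"tx":-0.93,"ty":-0.39,"tz":-0.33,"wx":0,"wy":0,"wz":0.38,"claw":0},
    {"tx":-0.93,"ty":-0.39,"tz":-0.33,"wx":0,"wy":0,"wz":0.38,"claw":0},
    {"tx":-0.93,"ty":-0.39,"tz":-0.33,"wx":0,"wy":0,"wz":0.38,"claw":0},
    {"tx":-0.93,"ty":-0.39,"tz":-0.33,"wx":0,"wy":0,"wz":0.38,"claw":0},
  ],
)

```text
clock: 1.75
eef_pos: [405.6, 445.2, 332.5]
tool_rot: [3.138, 0.003, 2.292]
force: [0.4, 0.3, -0.2]
width: 85.2
gripper_force: 0.0
```

>>> jog_arm(
  plan=[
    {"tx":-0.97,"ty":-0.87,"tz":-0.17,"wx":0,"wy":0,"wz":0.51,"claw":0},
    {"tx":-0.97,"ty":-0.87,"tz":-0.17,"wx":0,"wy":0,"wz":0.51,"claw":0},
    {"tx":-0.97,"ty":-0.87,"tz":-0.17,"wx":0,"wy":0,"wz":0.51,"claw":0},
    {"tx":-0.97,"ty":-0.87,"tz":-0.17,"wx":0,"wy":0,"wz":0.51,"claw":0},
    {"tx":-0.97,"ty":-0.87,"tz":-0.17,"wx":0,"wy":0,"wz":0.51,"claw":0},
    {"tx":-0.97,"ty":-0.87,"tz":-0.17,"wx":0,"wy":0,"wz":0.51,"claw":0},
    {"tx":-0.97,"ty":-0.87,"tz":-0.17,"wx":0,"wy":0,"wz":0.51,"claw":0},
    {"tx":-0.97,"ty":-0.87,"tz":-0.17,"wx":0,"wy":0,"wz":0.51,"claw":0},
    {"tx":-0.97,"ty":-0.87,"tz":-0.17,"wx":0,"wy":0,"wz":0.51,"claw":0},
  ],
)

```text
clock: 2.65
eef_pos: [399.0, 53.0, 382.5]
tool_rot: [3.139, -0.0, 1.49]
force: [-0.2, 0.6, -0.1]
width: 85.5
gripper_force: 0.0
```

Run:
```python
from h import *
s=ctrl.read_state();print(s["clock"],s["eef_pos"],s["tool_rot"],s["qpos"])
p=cam("wrist");save(p,"w1.png")
np.save("w1.npy",p,allow_pickle=True)
for t in ["unit","screw_head","flap_bar"]:
    for r in ctrl.trace(p,t)[:2]:
        X=pts(p,r["pixels"]); print(t,round(r["score"],2),np.round(r["extent"]),np.round(np.median(X,0)) if len(X) else None)
```

```text
2.65 [399.0085859   53.04080648 382.49285007] [ 3.13934788e+00 -8.38043821e-05  1.48950513e+00] [-0.73564792  0.10559721  0.59956332  1.91854971 -0.06522412  1.13436377
 -0.19250361]
unit 0.78 [384. 182. 156. 142.] [542.  29. 118.]
screw_head 0.58 [334. 158.  26.  10.] [472.  68. 125.]
screw_head 0.27 [398. 184. 109. 120.] [557.  24. 119.]
```

View pics/w1.png

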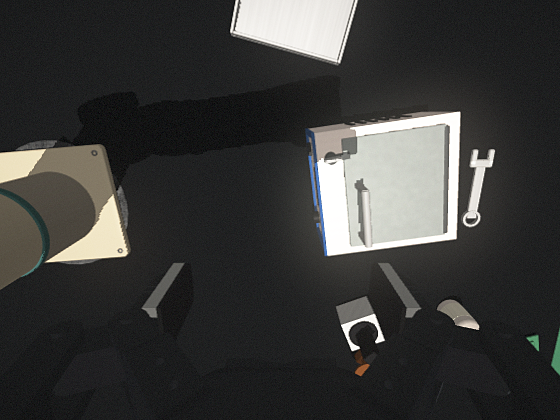

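Run:
```python
from h import *
def fit(p,n):
    X=pts(p,np.ones(p["depth"].shape,bool))
    m=(np.abs(X[:,0]-540)<140)&(np.abs(X[:,1]-17)<140)
    A=X[m&(X[:,2]>106)&(X[:,2]<124)]
    r=cv2.minAreaRect(A[:,:2].astype(np.float32)); print(n,"rect",np.round(r[0],1),np.round(r[1],1),r[2])
    F=A[A[:,2]>116];r=cv2.minAreaRect(F[:,:2].astype(np.float32)); print(n,"flap",np.round(r[0],1),np.round(r[1],1),r[2], F[:,2].mean())
    B=X[m&(X[:,2]>145)&(X[:,2]<175)]; r=cv2.minAreaRect(B[:,:2].astype(np.float32)); print(n,"bar",np.round(r[0],1),np.round(r[1],1),r[2],len(B))
    S=X[m&(X[:,2]>130)&(X[:,2]<145)&(X[:,0]<500)&(X[:,1]>40)];
    if len(S)>4: r=cv2.minAreaRect(S[:,:2].astype(np.float32));print(n,"screw",len(S),np.round(S.mean(0),1),np.round(r[1],1),r[2])
fit(np.load("w1.npy",allow_pickle=True).item(),"w"); fit(cam("top"),"t")
```

```text
w rect [547.2  15.7] [195.1 181.5] 3.492436408996582
w flap [546.6  15.4] [163.8 156.6] 3.6458752155303955 119.11281755573964
w bar [505.3  -8.7] [10.2 78. ] 3.5635128021240234 510
w screw 82 [468.3  66.2 136.3] [22.   5.3] 7.376814365386963
t rect [583.2  18.7] [118.4 180.4] 3.294827699661255
t flap [607.   13.2] [187.1  77.2] 80.10502624511719 119.12968914304473
t bar [0. 0.] [0. 0.] 0.0 0
```

Run:
```python
from h import *
go([515,-255,270],1.1)
```

```text
t [-1.0216  0.4588  0.3696] w [-0.0004  0.      0.2557]  rows>= 8.0
```

>>> jog_arm(
  plan=[
    {"tx":-1.0,"ty":0.46,"tz":0.37,"wx":0,"wy":0,"wz":0.25,"claw":0},
    {"tx":-1.0,"ty":0.46,"tz":0.37,"wx":0,"wy":0,"wz":0.25,"claw":0},
    {"tx":-1.0,"ty":0.46,"tz":0.37,"wx":0,"wy":0,"wz":0.25,"claw":0},
    {"tx":-1.0,"ty":0.46,"tz":0.37,"wx":0,"wy":0,"wz":0.25,"claw":0},
    {"tx":-1.0,"ty":0.46,"tz":0.37,"wx":0,"wy":0,"wz":0.25,"claw":0},
    {"tx":-1.0,"ty":0.46,"tz":0.37,"wx":0,"wy":0,"wz":0.25,"claw":0},
    {"tx":-1.0,"ty":0.46,"tz":0.37,"wx":0,"wy":0,"wz":0.25,"claw":0},
    {"tx":-1.0,"ty":0.46,"tz":0.37,"wx":0,"wy":0,"wz":0.25,"claw":0},
    {"tx":-1.0,"ty":0.46,"tz":0.37,"wx":0,"wy":0,"wz":0.25,"claw":0},
  ],
)

```text
clock: 3.8
eef_pos: [515.2, -250.1, 268.7]
tool_rot: [-3.139, 0.0, 1.106]
force: [-0.5, 0.5, -0.9]
width: 85.2
gripper_force: 0.0
```

Run:
```python
from h import *
s=ctrl.read_state();print(s["clock"],s["eef_pos"],s["tool_rot"],s["qpos"])
p=cam("wrist")
for t in ["key","stand"]:
    for r in ctrl.trace(p,t)[:3]:
        X=pts(p,r["pixels"]); print(t,round(r["score"],2),np.round(r["extent"]),np.round(np.median(X,0)) if len(X) else None)
X=pts(p,np.ones(p["depth"].shape,bool))
m=(np.hypot(X[:,0]-518,X[:,1]+266)<48)
for n,a,b in [("stand",50,58),("collar",58.5,64),("grip",115,125)]:
    A=X[m&(X[:,2]>a)&(X[:,2]<b)]
    if len(A)>5:
        r=cv2.minAreaRect(A[:,:2].astype(np.float32)); print(n,len(A),np.round(r[0],1),np.round(r[1],1),r[2],np.median(A[:,2]))
u,v=proj(p,[[518,-266,90]])[0]; u,v=int(u),int(v)
save(p,"w2.png",(max(u-130,0),max(v-100,0),u+130,v+100),2.5); print(u,v)
```

```text
3.8 [ 515.1637918  -250.05662975  268.67754572] [-3.13856336e+00  4.14722941e-04  1.10597657e+00] [-0.01617593  0.55273268  0.66651274  1.70150805 -0.38825127  1.0266172
  0.31862697]
key 0.95 [297. 198.  45.  50.] [ 530. -267.   70.]
key 0.81 [338. 260.  42.  58.] [ 538. -364.   74.]
stand 0.92 [297. 189.  75.  78.] [ 534. -251.   56.]
stand 1073 [ 526.9 -271.9] [64.2 64.1] 17.539501190185547 56.073665667221974
collar 792 [ 529.  -269.4] [46.3 54.4] 73.55368041992188 60.12831886261375
grip 554 [ 527.2 -272.8] [24.4 23.8] 39.62711715698242 119.98590070138252
288 198
```

View pics/w2.png

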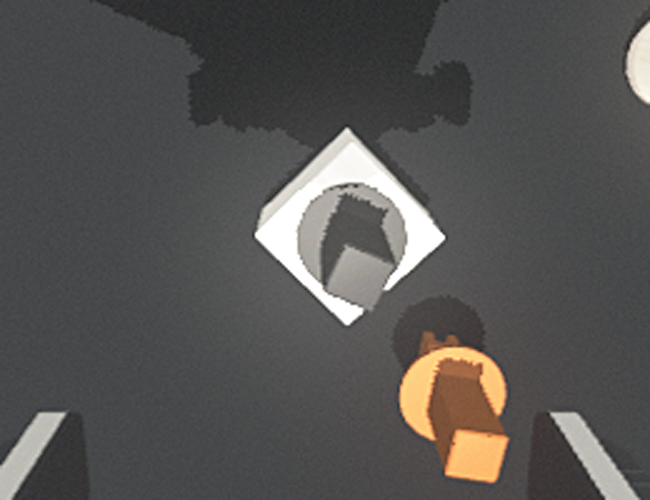

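Run:
```python
from h import *
print(ctrl.read_state()["eef_pos"]);go([527.5,-272.5,150],0.692);go([527.5,-272.5,80],0.692)
```

```text
[ 515.72142776 -248.1691981   270.33709347]
t [-0.0557  0.0715  0.401 ] w [-0.0005 -0.0007  0.2657]  rows>= 3.0
t [-0.056   0.0716  0.6343] w [-0.0005 -0.0007  0.2657]  rows>= 4.0
```

>>> jog_arm(
  plan=[
    {"tx":-0.056,"ty":0.0715,"tz":0.2,"wx":0,"wy":0,"wz":0.266,"claw":0},
    {"tx":-0.056,"ty":0.0715,"tz":0.3,"wx":0,"wy":0,"wz":0.266,"claw":0},
    {"tx":-0.056,"ty":0.0715,"tz":0.4,"wx":0,"wy":0,"wz":0.266,"claw":0},
    {"tx":-0.056,"ty":0.0715,"tz":0.5,"wx":0,"wy":0,"wz":0.266,"claw":0},
    {"tx":-0.056,"ty":0.0715,"tz":0.58,"wx":0,"wy":0,"wz":0.266,"claw":0},
    {"tx":-0.056,"ty":0.0715,"tz":0.634,"wx":0,"wy":0,"wz":0.266,"claw":0},
    {"tx":-0.056,"ty":0.0715,"tz":0.634,"wx":0,"wy":0,"wz":0.266,"claw":0},
    {"tx":-0.056,"ty":0.0715,"tz":0.634,"wx":0,"wy":0,"wz":0.266,"claw":0},
  ],
)

```text
clock: 4.75
eef_pos: [527.5, -274.9, 81.1]
tool_rot: [3.14, -0.001, 0.689]
force: [0.7, 0.1, 0.0]
width: 85.1
gripper_force: 0.0
```

Run:
```python
from h import *
s=ctrl.read_state();print(s["eef_pos"],s["tool_rot"],s["force"]);go([527.3,-272.7,80],0.692)
```

```text
[ 527.54485368 -274.85666469   81.0952772 ] [ 3.14040420e+00 -7.72992147e-04  6.89288329e-01] [0.74878094 0.07540904 0.00950629]
t [ 0.0039 -0.0061  0.0036] w [ 0.0008 -0.0005 -0.0017]  rows>= 1.0
```

>>> jog_arm(
  plan=[
    {"tx":0.004,"ty":-0.006,"tz":0.004,"wx":0,"wy":0,"wz":0,"claw":0.3},
    {"tx":0.004,"ty":-0.006,"tz":0.004,"wx":0,"wy":0,"wz":0,"claw":1},
    {"tx":0.004,"ty":-0.006,"tz":0.004,"wx":0,"wy":0,"wz":0,"claw":1},
    {"tx":0.004,"ty":-0.006,"tz":0.004,"wx":0,"wy":0,"wz":0,"claw":1},
    {"tx":0.004,"ty":-0.006,"tz":0.004,"wx":0,"wy":0,"wz":0,"claw":1},
    {"tx":0.004,"ty":-0.006,"tz":0.004,"wx":0,"wy":0,"wz":0,"claw":1},
    {"tx":0.004,"ty":-0.006,"tz":0.004,"wx":0,"wy":0,"wz":0,"claw":1},
    {"tx":0.004,"ty":-0.006,"tz":0.004,"wx":0,"wy":0,"wz":0,"claw":1},
    {"tx":0.004,"ty":-0.006,"tz":0.004,"wx":0,"wy":0,"wz":0,"claw":1},
  ],
)

```text
clock: 5.65
eef_pos: [526.8, -273.2, 79.4]
tool_rot: [3.141, -0.001, 0.688]
force: [-0.4, 1.3, 4.6]
width: 23.1
gripper_force: 59.3
```

Run:
```python
from h import *
s=ctrl.read_state();print(s["eef_pos"],s["tool_rot"],s["force"],s["torque"],s["width"],s["gripper_force"])
p=[527.3,-272.7,80]
go([527,-273,330],0.69); go([430,60,430],0.85,([527,-273,330],0.69))
```

```text
[ 526.8040452  -273.2041345    79.40954395] [ 3.14098750e+00 -5.00647827e-04  6.88190550e-01] [-0.38839781  1.29324244  4.62966561] [ 0.13603834  0.10647343 -0.04028846] 23.11219852103753 59.30462300777435
t [ 1.400e-03  4.000e-04 -8.353e-01] w [ 0.0004 -0.0003 -0.0012]  rows>= 6.0
t [ 0.4572 -1.0619 -0.3333] w [-0.      0.     -0.1019]  rows>= 8.0
```

>>> jog_arm(
  plan=[
    {"tx":0,"ty":0,"tz":-0.1,"wx":0,"wy":0,"wz":0,"claw":1},
    {"tx":0,"ty":0,"tz":-0.23,"wx":0,"wy":0,"wz":0,"claw":1},
    {"tx":0,"ty":0,"tz":-0.38,"wx":0,"wy":0,"wz":0,"claw":1},
    {"tx":0,"ty":0,"tz":-0.53,"wx":0,"wy":0,"wz":0,"claw":1},
    {"tx":0,"ty":0,"tz":-0.68,"wx":0,"wy":0,"wz":0,"claw":1},
    {"tx":0,"ty":0,"tz":-0.83,"wx":0,"wy":0,"wz":0,"claw":1},
    {"tx":0,"ty":0,"tz":-0.83,"wx":0,"wy":0,"wz":0,"claw":1},
  ],
)

```text
clock: 6.35
eef_pos: [528.5, -275.8, 333.9]
tool_rot: [3.131, -0.004, 0.688]
force: [1.0, -0.9, -0.8]
width: 23.4
gripper_force: 59.1
```

Run:
```python
from h import *
s=ctrl.read_state();print(s["eef_pos"],s["tool_rot"],s["force"],s["width"],s["gripper_force"])
go([430,30,440],0.56); go([400,150,450],.56,([430,30,440],0.56))
```

```text
[ 528.53928323 -275.79841694  333.91304742] [ 3.13108209 -0.00377012  0.68802127] [ 0.9866629  -0.88067051 -0.76214506] 23.379835313135484 59.09412145614624
t [ 0.3949 -0.9923 -0.3626] w [ 0.0065 -0.0028  0.0815]  rows>= 7.0
t [ 0.1277 -0.392  -0.0333] w [0. 0. 0.]  rows>= 3.0
```

>>> jog_arm(
  plan=[
    {"tx":0.4,"ty":-0.99,"tz":-0.36,"wx":0,"wy":0,"wz":0.08,"claw":1},
    {"tx":0.4,"ty":-0.99,"tz":-0.36,"wx":0,"wy":0,"wz":0.08,"claw":1},
    {"tx":0.4,"ty":-0.99,"tz":-0.36,"wx":0,"wy":0,"wz":0.08,"claw":1},
    {"tx":0.4,"ty":-0.99,"tz":-0.36,"wx":0,"wy":0,"wz":0.08,"claw":1},
    {"tx":0.4,"ty":-0.99,"tz":-0.36,"wx":0,"wy":0,"wz":0.08,"claw":1},
    {"tx":0.4,"ty":-0.99,"tz":-0.36,"wx":0,"wy":0,"wz":0.08,"claw":1},
    {"tx":0.4,"ty":-0.99,"tz":-0.36,"wx":0,"wy":0,"wz":0.08,"claw":1},
    {"tx":0.4,"ty":-0.99,"tz":-0.36,"wx":0,"wy":0,"wz":0.08,"claw":1},
  ],
)

```text
clock: 7.15
eef_pos: [429.8, 39.0, 435.9]
tool_rot: [-3.139, -0.002, 0.574]
force: [-0.5, 0.9, -0.5]
width: 23.1
gripper_force: 59.4
```

>>> jog_arm(
  plan=[
    {"tx":0.13,"ty":-0.39,"tz":-0.03,"wx":0,"wy":0,"wz":0,"claw":1},
    {"tx":0.13,"ty":-0.39,"tz":-0.03,"wx":0,"wy":0,"wz":0,"claw":1},
    {"tx":0.13,"ty":-0.39,"tz":-0.03,"wx":0,"wy":0,"wz":0,"claw":1},
    {"tx":0.13,"ty":-0.39,"tz":-0.03,"wx":0,"wy":0,"wz":0,"claw":1},
  ],
)

```text
clock: 7.55
eef_pos: [400.0, 156.1, 443.8]
tool_rot: [-3.141, 0.001, 0.57]
force: [-0.5, -0.7, -0.9]
width: 23.1
gripper_force: 59.4
```

Run:
```python
from h import *
s=ctrl.read_state();print(s["clock"],s["eef_pos"],s["tool_rot"],s["width"],s["qpos"])
p=cam("side"); P=np.array(s["eef_pos"])-[0,0,66]
u,v=proj(p,[P])[0].astype(int); print(u,v)
save(p,"s2.png",(u-45,v-45,u+45,v+35),7)
```

```text
7.55 [399.97071543 156.07138011 443.8427898 ] [-3.14093600e+00  1.47647779e-03  5.69763838e-01] 23.118133737911062 [-1.24277045  0.15379694  0.95668502  1.74041208 -0.12998304  1.31577722
 -1.25955522]
336 200
```

View pics/s2.png

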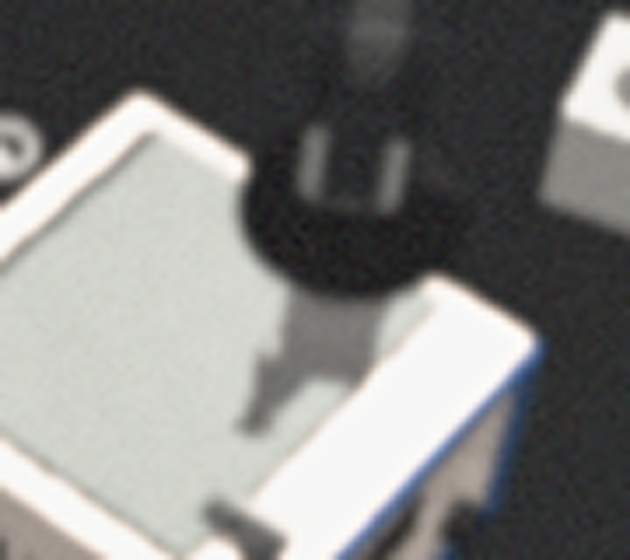

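The fork overlaps the flap bar and its shadow here, so the picture is unclear. I'll separate it by depth.

Run:
```python
from h import *
s=ctrl.read_state();p=cam("side"); P=np.array(s["eef_pos"])
X=pts(p,np.ones(p["depth"].shape,bool))
Y=(X-P)@rot(s["tool_rot"])   # tool coords
Y=Y[(np.hypot(Y[:,0],Y[:,1])<45)&(Y[:,2]>0)&(Y[:,2]<90)]
for a in range(0,80,4):
    Z=Y[(Y[:,2]>=a)&(Y[:,2]<a+4)]
    if len(Z): print(a,len(Z),"x",np.round(np.sort(Z[:,0])).astype(int).tolist()[::max(1,len(Z)//14)],"y %.0f..%.0f"%(Z[:,1].min(),Z[:,1].max()))
```

```text
0 7 x [-14, -13, -13, -9, -4, -3, 5] y -20..-11
4 6 x [-13, -12, -12, -1, 2, 7] y -14..-12
8 25 x [-14, -14, -12, -11, -11, -9, -9, -8, -7, -6, -6, -5, -4, -3, -1, 0, 1, 3, 4, 5, 5, 7, 8, 8, 9] y -15..-12
12 23 x [-13, -13, -12, -11, -10, -10, -8, -7, -5, -5, -3, -3, -2, -2, 0, 0, 2, 2, 3, 5, 6, 7, 10] y -14..-12
16 116 x [-27, -22, -20, -18, -16, -12, -8, -7, -2, 2, 8, 11, 13, 17, 20] y -29..19
20 330 x [-29, -25, -22, -19, -17, -14, -8, -2, 4, 8, 12, 14, 16, 19, 23] y -29..21
24 6 x [-23, -14, -8, 0, 10, 14] y -28..-18
48 4 x [-5, -3, -2, 0] y -7..-5
52 10 x [-14, -10, -10, -7, -5, -4, -2, -2, 0, 2] y -10..-2
56 73 x [-14, -13, -11, -9, -8, -6, -4, -1, 1, 3, 4, 5, 7, 8, 9] y -12..2
60 21 x [-14, -12, -12, -10, -10, -9, -7, -7, -5, -5, -4, -4, -2, -2, 0, 0, 2, 2, 7, 7, 9] y -13..-9
64 19 x [-12, -11, -11, -9, -7, -6, -4, -2, -2, 0, 1, 3, 3, 5, 5, 6, 8, 8, 10] y -12..-9
68 21 x [-13, -13, -11, -10, -9, -8, -6, -6, -4, -3, -1, -1, 1, 1, 3, 4, 4, 6, 6, 8, 9] y -12..-9
72 22 x [-14, -13, -12, -12, -10, -8, -8, -7, -5, -5, -3, -3, -2, -1, 0, 2, 2, 4, 5, 7, 9, 9] y -12..-9
76 3 x [-10, 0, 7] y -11..-10
```

Run:
```python
from h import *
go([405,58,262],0.129)
```

```text
t [-0.1546  0.2706  0.6078] w [0.0008 0.0008 0.2761]  rows>= 5.0
```

>>> jog_arm(
  plan=[
    {"tx":-0.155,"ty":0.27,"tz":0.61,"wx":0,"wy":0,"wz":0.276,"claw":1},
    {"tx":-0.155,"ty":0.27,"tz":0.61,"wx":0,"wy":0,"wz":0.276,"claw":1},
    {"tx":-0.155,"ty":0.27,"tz":0.61,"wx":0,"wy":0,"wz":0.276,"claw":1},
    {"tx":-0.155,"ty":0.27,"tz":0.61,"wx":0,"wy":0,"wz":0.276,"claw":1},
    {"tx":-0.155,"ty":0.27,"tz":0.61,"wx":0,"wy":0,"wz":0.276,"claw":1},
    {"tx":-0.155,"ty":0.27,"tz":0.61,"wx":0,"wy":0,"wz":0.276,"claw":1},
    {"tx":-0.155,"ty":0.27,"tz":0.61,"wx":0,"wy":0,"wz":0.276,"claw":1},
    {"tx":-0.155,"ty":0.27,"tz":0.61,"wx":0,"wy":0,"wz":0.276,"claw":1},
  ],
)

```text
clock: 8.45
eef_pos: [406.3, 59.8, 263.2]
tool_rot: [-3.141, -0.003, 0.131]
force: [0.4, -0.5, -0.2]
width: 23.4
gripper_force: 59.3
```

Run:
```python
from h import *
s=ctrl.read_state();print(s["clock"],s["eef_pos"],s["tool_rot"],s["qpos"])
p=cam("wrist");save(p,"w3.png"); P=np.array(s["eef_pos"])
X=pts(p,np.ones(p["depth"].shape,bool)); Y=(X-P)@rot(s["tool_rot"])
S=X[(np.hypot(X[:,0]-468,X[:,1]-66)<16)&(X[:,2]>130)&(X[:,2]<145)]
if len(S)>5:
    r=cv2.minAreaRect(S[:,:2].astype(np.float32)); print("screw",len(S),np.round(r[0],1),np.round(r[1],1),r[2],np.median(S[:,2]))
    print(" tool",((np.array([*r[0],137])-P)@rot(s["tool_rot"])).round(1))
C=Y[(np.hypot(Y[:,0],Y[:,1])<33)&(Y[:,2]>14)&(Y[:,2]<26)]
print("collar",len(C),np.percentile(C,[1,50,99],axis=0).round(1).tolist() if len(C) else "")
# circle-fit of outer edge
ang=np.arctan2(C[:,1],C[:,0]+1)
E=[C[(ang>a)&(ang<a+.15)] for a in np.arange(-3.1,3.1,.15)]
E=np.array([e[np.argmax(np.hypot(e[:,0],e[:,1]))][:2] for e in E if len(e)>3])
E=E[np.hypot(E[:,0],E[:,1])>22]
A=np.c_[2*E,np.ones(len(E))];c=np.linalg.lstsq(A,(E**2).sum(1),rcond=None)[0];print("circle",len(E),c[:2].round(1),np.sqrt(c[2]+c[0]**2+c[1]**2).round(1))
G=X[(X[:,2]>145)&(X[:,2]<175)&(np.abs(X[:,0]-505)<30)&(np.abs(X[:,1]+9)<60)]
if len(G)>9: r=cv2.minAreaRect(G[:,:2].astype(np.float32));print("bar",len(G),np.round(r[0],1),np.round(r[1],1),r[2])
```

```text
8.45 [406.31710141  59.84141301 263.23498173] [-3.14069099e+00 -3.11135557e-03  1.30764145e-01] [-0.92647939  0.35924856  0.95667983  2.11381932 -0.39380607  0.8511936
 -1.17481297]
screw 158 [469.2  65.9] [21.7  4.4] 7.523414134979248 137.0124187523498
 tool [ 62.7   2.3 126.4]
collar 2723 [[-3.0, -26.0, 15.1], [14.9, -0.5, 19.3], [27.4, 25.6, 22.6]]
circle 23 [ 1.1 -0.2] 26.8
bar 1473 [506.   -8.9] [10.  78.2] 3.667457342147827
```

View pics/w3.png

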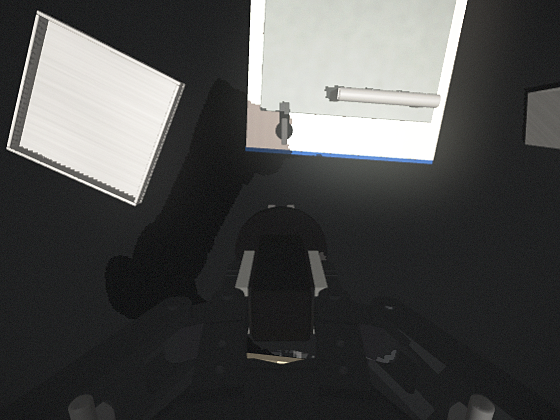

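Prong ends are visible at (282,206) with their gap along the tool's x, in line with the blade at (284,130). The blade is already aligned with the tool (0.131 rad). Next I'll move over it.

>>> jog_arm(
  plan=[
    {"tx":0.1,"ty":0.004,"tz":0,"wx":0,"wy":0,"wz":0,"claw":1},
    {"tx":0.205,"ty":0.008,"tz":0.05,"wx":0,"wy":0,"wz":0,"claw":1},
    {"tx":0.205,"ty":0.008,"tz":0.1,"wx":0,"wy":0,"wz":0,"claw":1},
    {"tx":0.205,"ty":0.008,"tz":0.1,"wx":0,"wy":0,"wz":0,"claw":1},
    {"tx":0.205,"ty":0.008,"tz":0.1,"wx":0,"wy":0,"wz":0,"claw":1},
    {"tx":0.205,"ty":0.008,"tz":0.1,"wx":0,"wy":0,"wz":0,"claw":1},
  ],
)

```text
clock: 9.1
eef_pos: [466.4, 64.9, 232.9]
tool_rot: [-3.141, -0.001, 0.13]
force: [0.7, -0.1, -1.3]
width: 23.4
gripper_force: 59.3
```

Run:
```python
from h import *
s=ctrl.read_state();print(s["clock"],s["eef_pos"],s["tool_rot"],s["force"])
K0=np.array([406.317,59.841,263.235]);R0=rot([-3.14069,-.00311,.13076])
# target TCP so the key centre is on screw
t=np.array([469.2,65.9,137])-R0@np.array([1.1,-.2,0]);print(t)
go([t[0],t[1],202],.1313)
```

```text
9.1 [466.35574519  64.94317486 232.89430258] [-3.14091023e+00 -1.36266314e-03  1.29718115e-01] [ 0.67747822 -0.10612579 -1.28835514]
[468.13547396  65.55828177 136.99639848]
t [ 0.006  -0.0012  0.103 ] w [-0.0004 -0.0009 -0.001 ]  rows>= 1.0
```

>>> jog_arm(
  plan=[
    {"tx":0.005,"ty":-0.001,"tz":0.02,"wx":0,"wy":0,"wz":0,"claw":1},
    {"tx":0.005,"ty":-0.001,"tz":0.04,"wx":0,"wy":0,"wz":0,"claw":1},
    {"tx":0.005,"ty":-0.001,"tz":0.06,"wx":0,"wy":0,"wz":0,"claw":1},
    {"tx":0.005,"ty":-0.001,"tz":0.075,"wx":0,"wy":0,"wz":0,"claw":1},
    {"tx":0.005,"ty":-0.001,"tz":0.09,"wx":0,"wy":0,"wz":0,"claw":1},
    {"tx":0.005,"ty":-0.001,"tz":0.1,"wx":0,"wy":0,"wz":0,"claw":1},
    {"tx":0.005,"ty":-0.001,"tz":0.1,"wx":0,"wy":0,"wz":0,"claw":1},
    {"tx":0.005,"ty":-0.001,"tz":0.1,"wx":0,"wy":0,"wz":0,"claw":1},
  ],
)

```text
clock: 9.9
eef_pos: [467.8, 65.0, 201.9]
tool_rot: [3.142, -0.0, 0.129]
force: [0.5, -0.1, -0.0]
width: 23.3
gripper_force: 59.3
```

Run:
```python
from h import *
s=ctrl.read_state();print(s["clock"],s["eef_pos"],s["tool_rot"],s["force"],s["torque"],s["qpos"])
```

```text
9.9 [467.84013758  64.97788645 201.8996862 ] [ 3.14152749e+00 -1.19673232e-05  1.28849509e-01] [ 0.48373288 -0.06485743 -0.02104919] [ 0.04076375 -0.02944917 -0.03503906] [-0.74658782  0.54086705  0.81447506  2.04524702 -0.5570754   0.78699164
 -1.03669254]
```

>>> jog_arm(
  plan=[
    {"tx":0,"ty":0,"tz":0,"wx":0,"wy":0,"wz":-0.09,"claw":1},
    {"tx":0,"ty":0,"tz":0,"wx":0,"wy":0,"wz":-0.18,"claw":1},
    {"tx":0,"ty":0,"tz":0,"wx":0,"wy":0,"wz":-0.27,"claw":1},
    {"tx":0,"ty":0,"tz":0,"wx":0,"wy":0,"wz":-0.36,"claw":1},
    {"tx":0,"ty":0,"tz":0,"wx":0,"wy":0,"wz":-0.45,"claw":1},
    {"tx":0,"ty":0,"tz":0,"wx":0,"wy":0,"wz":-0.5,"claw":1},
  ],
)

```text
clock: 10.5
eef_pos: [467.8, 65.4, 202.0]
tool_rot: [-3.141, -0.001, 0.919]
force: [0.3, 0.9, -2.5]
width: 23.6
gripper_force: 59.1
```

Run:
```python
from h import *
s=ctrl.read_state();print(s["clock"],s["eef_pos"],s["tool_rot"],s["force"],s["torque"],s["qpos"],s["width"])
```

```text
10.5 [467.7542968   65.43519262 201.99909804] [-3.14118688e+00 -7.77223355e-04  9.18801192e-01] [ 0.28929416  0.86775313 -2.45179899] [ 0.28886285  0.02613252 -0.02114269] [-0.60227338  0.47700758  0.57782755  2.04200045 -0.38737813  0.72886382
 -0.43385062] 23.5914197635791
```

>>> jog_arm(
  plan=[
    {"tx":0,"ty":0,"tz":0,"wx":0,"wy":0,"wz":-0.09,"claw":1},
    {"tx":0,"ty":0,"tz":0,"wx":0,"wy":0,"wz":-0.18,"claw":1},
    {"tx":0,"ty":0,"tz":0,"wx":0,"wy":0,"wz":-0.27,"claw":1},
    {"tx":0,"ty":0,"tz":0,"wx":0,"wy":0,"wz":-0.36,"claw":1},
    {"tx":0,"ty":0,"tz":0,"wx":0,"wy":0,"wz":-0.45,"claw":1},
    {"tx":0,"ty":0,"tz":0,"wx":0,"wy":0,"wz":-0.52,"claw":1},
    {"tx":0,"ty":0,"tz":0,"wx":0,"wy":0,"wz":-0.54,"claw":1},
    {"tx":0,"ty":0,"tz":0,"wx":0,"wy":0,"wz":-0.54,"claw":1},
  ],
)

```text
clock: 11.3
eef_pos: [467.5, 65.4, 201.9]
tool_rot: [-3.141, -0.001, 1.761]
force: [-0.7, 2.6, -1.5]
width: 23.4
gripper_force: 59.3
```

Run:
```python
from h import *
s=ctrl.read_state();print(s["clock"],s["eef_pos"],s["tool_rot"],s["force"],s["torque"],s["qpos"],s["width"])
go([s["eef_pos"][0],s["eef_pos"][1],262],s["tool_rot"][2])
```

```text
11.3 [467.52119876  65.44351031 201.94874439] [-3.14129284e+00 -9.12645747e-04  1.76110163e+00] [-0.72552911  2.64337186 -1.53769701] [ 0.61124455  0.25630652 -0.01536517] [-0.4336374   0.43831181  0.32899238  2.03778566 -0.21635736  0.69824925
  0.2233196 ] 23.434354637740192
t [ 2.000e-04 -1.000e-04 -2.002e-01] w [-0.0002 -0.0006  0.    ]  rows>= 2.0
```

>>> jog_arm(
  plan=[
    {"tx":0,"ty":0,"tz":0,"wx":0,"wy":0,"wz":0.05,"claw":1},
    {"tx":0,"ty":0,"tz":-0.05,"wx":0,"wy":0,"wz":0.05,"claw":1},
    {"tx":0,"ty":0,"tz":-0.12,"wx":0,"wy":0,"wz":0.05,"claw":1},
    {"tx":0,"ty":0,"tz":-0.22,"wx":0,"wy":0,"wz":0.05,"claw":1},
    {"tx":-0.1,"ty":0,"tz":-0.25,"wx":0,"wy":0,"wz":0.05,"claw":1},
    {"tx":-0.21,"ty":0,"tz":-0.25,"wx":0,"wy":0,"wz":0.05,"claw":1},
    {"tx":-0.21,"ty":0,"tz":-0.25,"wx":0,"wy":0,"wz":0.05,"claw":1},
  ],
)

```text
clock: 12.0
eef_pos: [480.8, -2.2, 277.9]
tool_rot: [3.139, 0.004, 1.675]
force: [-0.9, 0.7, -1.5]
width: 23.5
gripper_force: 59.5
```

Run:
```python
from h import *
s=ctrl.read_state();print(s["clock"],s["eef_pos"],s["tool_rot"],s["force"],s["width"])
p=cam("wrist"); P=np.array(s["eef_pos"])
X=pts(p,np.ones(p["depth"].shape,bool)); Y=(X-P)@rot(s["tool_rot"])
for n,a,b in [("blade",130,145),("clip",121,128.5)]:
    S=X[(np.hypot(X[:,0]-468.5,X[:,1]-66)<30)&(X[:,2]>a)&(X[:,2]<b)]
    if len(S)>5: r=cv2.minAreaRect(S[:,:2].astype(np.float32)); print(n,len(S),np.round(r[0],1),np.round(r[1],1),r[2],S.mean(0).round(1))
C=Y[(np.hypot(Y[:,0],Y[:,1])<33)&(Y[:,2]>14)&(Y[:,2]<26)]
print(np.percentile(C,[1,50,99],axis=0).round(1).tolist())
go([480,-120,330],1.9); go([527.2,-272.8,180],2.262-1.5708,([480,-120,330],1.9))
go([527.2,-272.8,180],.692+np.pi/2)
```

```text
12.0 [480.84261475  -2.2058515  277.93899662] [3.13884465 0.00375739 1.67510464] [-0.87414362  0.68797918 -1.46683349] 23.460973876291686
blade 140 [468.8  65.7] [21.9  4.9] 88.89036560058594 [468.9  65.9 136.9]
clip 307 [479.5  72.7] [31.2 35. ] 82.39095306396484 [469.2  74.4 124. ]
[[-4.7, -24.2, 15.1], [13.1, 1.4, 19.3], [25.6, 27.4, 22.3]]
t [-0.3994 -0.0432 -0.1747] w [ 0.0007  0.0011 -0.1417]  rows>= 3.0
t [-0.5328 -0.0158  0.5   ] w [-0.     -0.      0.7695]  rows>= 9.0
t [-0.9218  0.0583  0.3262] w [ 0.0005  0.0012 -0.3726]  rows>= 6.0
```

Run:
```python
from h import *
print(ctrl.read_state()["eef_pos"]); go([527,-272.5,185],1.675)
```

```text
[4.80221651e+02 4.33786167e-01 2.77406097e+02]
t [-0.9207  0.0578  0.3095] w [0.0008 0.001  0.0016]  rows>= 6.0
```

>>> jog_arm(
  plan=[
    {"tx":-0.92,"ty":0.058,"tz":0.31,"wx":0,"wy":0,"wz":0,"claw":1},
    {"tx":-0.92,"ty":0.058,"tz":0.31,"wx":0,"wy":0,"wz":0,"claw":1},
    {"tx":-0.92,"ty":0.058,"tz":0.31,"wx":0,"wy":0,"wz":0,"claw":1},
    {"tx":-0.92,"ty":0.058,"tz":0.31,"wx":0,"wy":0,"wz":0,"claw":1},
    {"tx":-0.92,"ty":0.058,"tz":0.31,"wx":0,"wy":0,"wz":0,"claw":1},
    {"tx":-0.92,"ty":0.058,"tz":0.31,"wx":0,"wy":0,"wz":0,"claw":1},
    {"tx":-0.92,"ty":0.058,"tz":0.31,"wx":0,"wy":0,"wz":0,"claw":1},
    {"tx":-0.92,"ty":0.058,"tz":0.31,"wx":0,"wy":0,"wz":0,"claw":1},
    {"tx":-0.92,"ty":0.058,"tz":0.31,"wx":0,"wy":0,"wz":0,"claw":1},
    {"tx":-0.92,"ty":0.058,"tz":0.31,"wx":0,"wy":0,"wz":0,"claw":1},
  ],
)

```text
clock: 13.05
eef_pos: [528.9, -266.9, 184.2]
tool_rot: [3.141, -0.001, 1.687]
force: [-0.4, 0.7, -0.8]
width: 23.2
gripper_force: 59.5
```

Run:
```python
from h import *
s=ctrl.read_state();print(s["clock"],s["eef_pos"],s["tool_rot"],s["qpos"])
p=cam("wrist"); P=np.array(s["eef_pos"])
X=pts(p,np.ones(p["depth"].shape,bool)); Y=(X-P)@rot(s["tool_rot"])
C=Y[(np.hypot(Y[:,0],Y[:,1])<33)&(Y[:,2]>14)&(Y[:,2]<26)]
print(np.percentile(C,[1,50,99],axis=0).round(1).tolist())
go([527,-272.5,80.5],1.675)
```

```text
13.05 [ 528.933829   -266.91356565  184.23932342] [ 3.14095097e+00 -8.25864890e-04  1.68667284e+00] [ 0.19507719  0.62540291  0.36003185  1.74050214 -0.28542391  0.82734071
  0.80320935]
[[-4.5, -24.1, 14.9], [13.1, 1.4, 19.3], [25.6, 27.5, 22.6]]
t [-0.0171 -0.0088  0.3462] w [ 0.0005 -0.0003  0.0074]  rows>= 3.0
```

>>> jog_arm(
  plan=[
    {"tx":-0.014,"ty":-0.013,"tz":0.05,"wx":0,"wy":0,"wz":0,"claw":1},
    {"tx":-0.014,"ty":-0.013,"tz":0.12,"wx":0,"wy":0,"wz":0,"claw":1},
    {"tx":-0.014,"ty":-0.013,"tz":0.19,"wx":0,"wy":0,"wz":0,"claw":1},
    {"tx":-0.014,"ty":-0.013,"tz":0.25,"wx":0,"wy":0,"wz":0,"claw":1},
    {"tx":-0.014,"ty":-0.013,"tz":0.3,"wx":0,"wy":0,"wz":0,"claw":1},
    {"tx":-0.014,"ty":-0.013,"tz":0.33,"wx":0,"wy":0,"wz":0,"claw":1},
    {"tx":-0.014,"ty":-0.013,"tz":0.335,"wx":0,"wy":0,"wz":0,"claw":1},
  ],
)

```text
clock: 13.8
eef_pos: [524.6, -273.0, 82.6]
tool_rot: [-3.14, -0.001, 1.685]
force: [-0.2, 0.4, -1.3]
width: 23.3
gripper_force: 59.5
```

Run:
```python
from h import *
s=ctrl.read_state();print(s["clock"],s["eef_pos"],s["tool_rot"],s["force"])
```

```text
13.8 [ 524.59657268 -272.96695673   82.60233303] [-3.14045876e+00 -9.10435917e-04  1.68469822e+00] [-0.22326272  0.44959538 -1.25988114]
```

>>> jog_arm(
  plan=[
    {"tx":0.002,"ty":0,"tz":0.006,"wx":0,"wy":0,"wz":0,"claw":1},
    {"tx":0.002,"ty":0,"tz":0.006,"wx":0,"wy":0,"wz":0,"claw":0.5},
    {"tx":0.002,"ty":0,"tz":0.006,"wx":0,"wy":0,"wz":0,"claw":0},
    {"tx":0.002,"ty":0,"tz":0.006,"wx":0,"wy":0,"wz":0,"claw":0},
    {"tx":0.002,"ty":0,"tz":0.006,"wx":0,"wy":0,"wz":0,"claw":0},
    {"tx":0.002,"ty":0,"tz":0.006,"wx":0,"wy":0,"wz":0,"claw":0},
    {"tx":0,"ty":0,"tz":-0.06,"wx":0,"wy":0,"wz":0,"claw":0},
    {"tx":0,"ty":0,"tz":-0.18,"wx":0,"wy":0,"wz":0,"claw":0},
    {"tx":0,"ty":0,"tz":-0.34,"wx":0,"wy":0,"wz":0,"claw":0},
    {"tx":0,"ty":0,"tz":-0.5,"wx":0,"wy":0,"wz":0,"claw":0},
    {"tx":0,"ty":0,"tz":-0.65,"wx":0,"wy":0,"wz":0,"claw":0},
  ],
)

```text
clock: 14.9
eef_pos: [524.7, -273.7, 280.7]
tool_rot: [3.141, 0.0, 1.684]
force: [0.9, -0.9, 0.5]
width: 85.4
gripper_force: 0.0
```

Run:
```python
from h import *
s=ctrl.read_state();print(s["clock"],s["eef_pos"],s["tool_rot"],s["force"],s["qpos"])
p=cam("wrist"); X=pts(p,np.ones(p["depth"].shape,bool))
m=(np.hypot(X[:,0]-527,X[:,1]+272)<48)
for n,a,b in [("stand",50,58),("collar",58.5,64),("grip",115,126)]:
    A=X[m&(X[:,2]>a)&(X[:,2]<b)]
    if len(A)>5:
        r=cv2.minAreaRect(A[:,:2].astype(np.float32)); print(n,len(A),np.round(r[0],1),np.round(r[1],1),r[2],np.median(A[:,2]))
U=np.array([554,16.3]);th=.0625;Ru=np.array([[np.cos(th),-np.sin(th)],[np.sin(th),np.cos(th)]])
b=U+Ru@[-50,-22];print("bar",b)
go([b[0],b[1],290],th+np.pi/2)
```

```text
14.9 [ 524.67751781 -273.69352684  280.71198667] [3.14106096e+00 4.28190686e-04 1.68386618e+00] [ 0.88938318 -0.87246521  0.45647845] [ 0.17364892  0.51979985  0.41037402  1.63214777 -0.2321795   1.03746003
  0.76727431]
stand 1139 [ 526.8 -272.3] [64.1 64.6] 17.47440528869629 56.14263578387147
collar 855 [ 526.6 -271.5] [53.6 49.3] 6.441461086273193 60.194410339769775
grip 533 [ 526.8 -273.5] [22.8 23.7] 6.448099136352539 120.02677366132781
bar [505.47172946  -8.78001113]
t [ 0.8943  0.0255 -0.0117] w [0.0075 0.0045 0.032 ]  rows>= 6.0
```

Run:
```python
from h import *
print(ctrl.read_state()["eef_pos"]); go([505.7,-8.8,220],1.633)
```

```text
[ 528.09958159 -276.23675392  288.3564725 ]
t [0.8958 0.0236 0.2216] w [0.0075 0.0044 0.0322]  rows>= 6.0
```

>>> jog_arm(
  plan=[
    {"tx":0.896,"ty":0.024,"tz":0,"wx":0,"wy":0,"wz":0.032,"claw":0.2},
    {"tx":0.896,"ty":0.024,"tz":0,"wx":0,"wy":0,"wz":0.032,"claw":0.2},
    {"tx":0.896,"ty":0.024,"tz":0,"wx":0,"wy":0,"wz":0.032,"claw":0.2},
    {"tx":0.896,"ty":0.024,"tz":0,"wx":0,"wy":0,"wz":0.032,"claw":0.2},
    {"tx":0.896,"ty":0.024,"tz":0.05,"wx":0,"wy":0,"wz":0.032,"claw":0.2},
    {"tx":0.896,"ty":0.024,"tz":0.15,"wx":0,"wy":0,"wz":0.032,"claw":0.2},
    {"tx":0.896,"ty":0.024,"tz":0.22,"wx":0,"wy":0,"wz":0.032,"claw":0.2},
    {"tx":0.896,"ty":0.024,"tz":0.22,"wx":0,"wy":0,"wz":0.032,"claw":0.2},
    {"tx":0.896,"ty":0.024,"tz":0.22,"wx":0,"wy":0,"wz":0.032,"claw":0.2},
    {"tx":0.896,"ty":0.024,"tz":0.22,"wx":0,"wy":0,"wz":0.032,"claw":0.2},
  ],
)

```text
clock: 15.95
eef_pos: [502.6, -6.8, 213.5]
tool_rot: [3.139, 0.0, 1.632]
force: [0.3, 0.6, 1.3]
width: 68.2
gripper_force: 0.0
```

Run:
```python
from h import *
s=ctrl.read_state();print(s["clock"],s["eef_pos"],s["tool_rot"],s["width"],s["qpos"])
p=cam("wrist"); X=pts(p,np.ones(p["depth"].shape,bool))
B=X[(X[:,2]>145)&(X[:,2]<170)&(np.abs(X[:,0]-505)<35)&(np.abs(X[:,1]+9)<60)]
B=B[B[:,2]>np.median(B[:,2])-6]
if len(B)>9: r=cv2.minAreaRect(B[:,:2].astype(np.float32));print("bar",len(B),np.round(r[0],1),np.round(r[1],1),r[2],np.percentile(B[:,2],98))
go([505.7,-8.8,141],1.633)
```

```text
15.95 [502.62761358  -6.83272098 213.54824178] [3.13926745e+00 4.52246248e-04 1.63213980e+00] 68.19491746385776 [-0.31002145  0.46647081  0.38328605  1.95168907 -0.24479244  0.76572222
  0.27477507]
bar 1541 [505.5  -8.6] [ 9.9 77.5] 4.034213066101074 165.00380726566928
t [-0.0074  0.0092  0.2421] w [ 0.0016  0.0002 -0.0005]  rows>= 2.0
```

>>> jog_arm(
  plan=[
    {"tx":-0.007,"ty":0.009,"tz":0.08,"wx":0,"wy":0,"wz":0,"claw":0.2},
    {"tx":-0.007,"ty":0.009,"tz":0.16,"wx":0,"wy":0,"wz":0,"claw":0.2},
    {"tx":-0.007,"ty":0.009,"tz":0.22,"wx":0,"wy":0,"wz":0,"claw":0.2},
    {"tx":-0.007,"ty":0.009,"tz":0.24,"wx":0,"wy":0,"wz":0,"claw":0.2},
    {"tx":-0.007,"ty":0.009,"tz":0.24,"wx":0,"wy":0,"wz":0,"claw":0.2},
    {"tx":-0.007,"ty":0.009,"tz":0.24,"wx":0,"wy":0,"wz":0,"claw":0.5},
    {"tx":-0.007,"ty":0.009,"tz":0.24,"wx":0,"wy":0,"wz":0,"claw":1},
    {"tx":-0.007,"ty":0.009,"tz":0.24,"wx":0,"wy":0,"wz":0,"claw":1},
    {"tx":-0.007,"ty":0.009,"tz":0.24,"wx":0,"wy":0,"wz":0,"claw":1},
    {"tx":-0.007,"ty":0.009,"tz":0.24,"wx":0,"wy":0,"wz":0,"claw":1},
    {"tx":-0.007,"ty":0.009,"tz":0.24,"wx":0,"wy":0,"wz":0,"claw":1},
    {"tx":-0.007,"ty":0.009,"tz":0.24,"wx":0,"wy":0,"wz":0,"claw":1},
  ],
)

```text
clock: 17.2
eef_pos: [504.0, -7.7, 140.9]
tool_rot: [-3.141, -0.0, 1.634]
force: [-1.9, 0.7, 5.3]
width: 8.1
gripper_force: 58.5
```

Run:
```python
from h import *
s=ctrl.read_state();print(s["clock"],s["eef_pos"],s["tool_rot"],s["width"],s["gripper_force"],s["force"])
r=np.hypot(120,46);f0=np.arctan2(46,120)
def pt(a): return np.array([-r*np.cos(f0+a),r*np.sin(f0+a)])
for a0,a1,n in [(0,.8,10),(.8,1.66,11)]:
    for k in range(1,n+1):
        d=(pt(a0+(a1-a0)*k/n)-pt(a0))/300; print(k,round(d[0],3),round(-d[1],3))
```

```text
17.2 [503.95414499  -7.67140781 140.92573234] [-3.14090463e+00 -4.39750968e-04  1.63381184e+00] 8.13578040331324 58.52003753185272 [-1.89647049  0.67137262  5.3485634 ]
1 0.014 -0.031
2 0.03 -0.062
3 0.048 -0.091
4 0.069 -0.118
5 0.091 -0.144
6 0.116 -0.167
7 0.143 -0.189
8 0.171 -0.209
9 0.2 -0.226
10 0.231 -0.24
1 0.031 -0.012
2 0.063 -0.021
3 0.096 -0.028
4 0.129 -0.033
5 0.163 -0.035
6 0.196 -0.034
7 0.23 -0.03
8 0.262 -0.024
9 0.295 -0.016
10 0.326 -0.005
11 0.357 0.009
```

>>> jog_arm(
  plan=[
    {"tx":0,"ty":0.014,"tz":-0.031,"wx":0,"wy":0,"wz":0,"claw":1},
    {"tx":0,"ty":0.03,"tz":-0.062,"wx":0,"wy":0,"wz":0,"claw":1},
    {"tx":0,"ty":0.048,"tz":-0.091,"wx":0,"wy":0,"wz":0,"claw":1},
    {"tx":0,"ty":0.069,"tz":-0.118,"wx":0,"wy":0,"wz":0,"claw":1},
    {"tx":0,"ty":0.091,"tz":-0.144,"wx":0,"wy":0,"wz":0,"claw":1},
    {"tx":0,"ty":0.116,"tz":-0.167,"wx":0,"wy":0,"wz":0,"claw":1},
    {"tx":0,"ty":0.143,"tz":-0.189,"wx":0,"wy":0,"wz":0,"claw":1},
    {"tx":0,"ty":0.171,"tz":-0.209,"wx":0,"wy":0,"wz":0,"claw":1},
    {"tx":0,"ty":0.2,"tz":-0.226,"wx":0,"wy":0,"wz":0,"claw":1},
    {"tx":0,"ty":0.231,"tz":-0.24,"wx":0,"wy":0,"wz":0,"claw":1},
  ],
)

```text
clock: 18.2
eef_pos: [569.6, -3.7, 214.6]
tool_rot: [-3.133, -0.002, 1.633]
force: [-16.1, 1.4, 23.2]
width: 7.5
gripper_force: 59.0
```

Run:
```python
from h import *
s=ctrl.read_state();print(s["clock"],s["eef_pos"],s["tool_rot"],s["width"],s["gripper_force"],s["force"],s["qpos"])
```

```text
18.2 [569.63857911  -3.68929389 214.61066682] [-3.13291732e+00 -1.68310984e-03  1.63344925e+00] 7.53208011191073 59.045689702034 [-16.13275339   1.4140245   23.18631766] [-0.28445387  0.56171341  0.37621179  1.76467464 -0.25926943  0.87311709
  0.27139174]
```

>>> jog_arm(
  plan=[
    {"tx":0,"ty":0.029,"tz":-0.018,"wx":0,"wy":0,"wz":0,"claw":1},
    {"tx":0,"ty":0.061,"tz":-0.027,"wx":0,"wy":0,"wz":0,"claw":1},
    {"tx":0,"ty":0.095,"tz":-0.034,"wx":0,"wy":0,"wz":0,"claw":1},
    {"tx":0,"ty":0.129,"tz":-0.039,"wx":0,"wy":0,"wz":0,"claw":1},
    {"tx":0,"ty":0.163,"tz":-0.041,"wx":0,"wy":0,"wz":0,"claw":1},
    {"tx":0,"ty":0.197,"tz":-0.04,"wx":0,"wy":0,"wz":0,"claw":1},
    {"tx":0,"ty":0.231,"tz":-0.036,"wx":0,"wy":0,"wz":0,"claw":1},
    {"tx":0,"ty":0.264,"tz":-0.03,"wx":0,"wy":0,"wz":0,"claw":1},
    {"tx":0,"ty":0.297,"tz":-0.022,"wx":0,"wy":0,"wz":0,"claw":1},
    {"tx":0,"ty":0.328,"tz":-0.011,"wx":0,"wy":0,"wz":0,"claw":1},
    {"tx":0,"ty":0.359,"tz":0.003,"wx":0,"wy":0,"wz":0,"claw":1},
    {"tx":0,"ty":0.359,"tz":0.003,"wx":0,"wy":0,"wz":0,"claw":1},
  ],
)

```text
clock: 19.4
eef_pos: [683.8, 3.5, 210.9]
tool_rot: [3.138, 0.001, 1.634]
force: [3.1, 0.8, 0.2]
width: 7.6
gripper_force: 62.2
```

Run:
```python
from h import *
s=ctrl.read_state();print(s["clock"],s["eef_pos"],s["tool_rot"],s["width"],s["gripper_force"],s["force"],s["qpos"])
p=cam("side"); X=pts(p,np.ones(p["depth"].shape,bool))
th=.0625;U=np.array([554,16.3]);c,n=np.cos(th),np.sin(th)
ux=(X[:,0]-U[0])*c+(X[:,1]-U[1])*n; uy=-(X[:,0]-U[0])*n+(X[:,1]-U[1])*c
F=np.c_[ux,uy,X[:,2]][(ux>20)&(ux<130)&(np.abs(uy)<76)&(X[:,2]>125)&(X[:,2]<245)]
L=F[F[:,1]>25]; print(len(L)); 
if len(L)>20: k=np.polyfit(L[:,2],L[:,0],1);print("lean dx/dz",k, "x at 113",np.polyval(k,113))
save(p,"s3.png",(200,60,480,270),2.5)
```

```text
19.4 [683.78385342   3.5264889  210.89023228] [3.13786299e+00 8.05301717e-04 1.63418659e+00] 7.552917552614568 62.23043203353882 [3.1169861  0.80722439 0.19490494] [-0.24553508  0.72339762  0.36502111  1.44451103 -0.28022702  1.02130989
  0.24509492]
550
lean dx/dz [ 0.12641612 52.33607425] x at 113 66.62109618171371
```

View pics/s3.png

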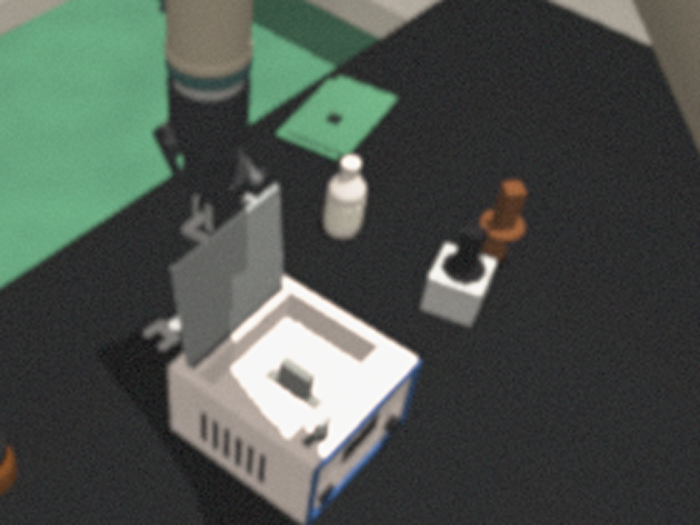

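The flap stands upright at about 1.69 rad, the key is back in its stand and the filter tab shows at crop (295,380). Next I'll release the bar and lift straight up.

>>> jog_arm(
  plan=[
    {"tx":0,"ty":0,"tz":0,"wx":0,"wy":0,"wz":0,"claw":0.7},
    {"tx":0,"ty":0,"tz":0,"wx":0,"wy":0,"wz":0,"claw":0.7},
    {"tx":0,"ty":0,"tz":0,"wx":0,"wy":0,"wz":0,"claw":0.7},
    {"tx":0,"ty":0,"tz":0,"wx":0,"wy":0,"wz":0,"claw":0.7},
    {"tx":0,"ty":0,"tz":-0.06,"wx":0,"wy":0,"wz":0,"claw":0.7},
    {"tx":0,"ty":0,"tz":-0.16,"wx":0,"wy":0,"wz":0,"claw":0.7},
    {"tx":0,"ty":0,"tz":-0.3,"wx":0,"wy":0,"wz":0,"claw":0.7},
    {"tx":0,"ty":0,"tz":-0.4,"wx":0,"wy":0,"wz":0,"claw":0.7},
    {"tx":0,"ty":0,"tz":-0.4,"wx":0,"wy":0,"wz":0,"claw":0.7},
  ],
)

```text
clock: 20.35
eef_pos: [683.4, 2.9, 337.1]
tool_rot: [3.132, 0.001, 1.634]
force: [0.4, -0.3, 0.2]
width: 25.4
gripper_force: 0.0
```

Run:
```python
from h import *
s=ctrl.read_state();print(s["clock"],s["eef_pos"],s["tool_rot"],s["width"],s["force"])
go([544,15.7,315],3.204)
```

```text
20.35 [683.39202882   2.89385496 337.1297614 ] [3.13206804e+00 7.20868480e-04 1.63391616e+00] 25.41330617520797 [ 0.44470303 -0.25035023  0.22269402]
t [ 0.072  -0.4617  0.0693] w [ 0.0044  0.0051 -0.9995]  rows>= 11.0
```

>>> jog_arm(
  plan=[
    {"tx":0.07,"ty":-0.46,"tz":0,"wx":0,"wy":0,"wz":-0.09,"claw":0},
    {"tx":0.07,"ty":-0.46,"tz":0,"wx":0,"wy":0,"wz":-0.18,"claw":0},
    {"tx":0.07,"ty":-0.46,"tz":0,"wx":0,"wy":0,"wz":-0.27,"claw":0},
    {"tx":0.07,"ty":-0.46,"tz":0,"wx":0,"wy":0,"wz":-0.36,"claw":0},
    {"tx":0.07,"ty":-0.46,"tz":0.07,"wx":0,"wy":0,"wz":-0.45,"claw":0},
    {"tx":0.07,"ty":-0.46,"tz":0.07,"wx":0,"wy":0,"wz":-0.54,"claw":0},
    {"tx":0.07,"ty":-0.46,"tz":0.07,"wx":0,"wy":0,"wz":-0.63,"claw":0},
    {"tx":0.07,"ty":-0.46,"tz":0.07,"wx":0,"wy":0,"wz":-0.72,"claw":0},
    {"tx":0.07,"ty":-0.46,"tz":0.07,"wx":0,"wy":0,"wz":-0.81,"claw":0},
    {"tx":0.07,"ty":-0.46,"tz":0.07,"wx":0,"wy":0,"wz":-0.9,"claw":0},
    {"tx":0.07,"ty":-0.46,"tz":0.07,"wx":0,"wy":0,"wz":-0.99,"claw":0},
    {"tx":0.07,"ty":-0.46,"tz":0.07,"wx":0,"wy":0,"wz":-1.0,"claw":0},
  ],
)

```text
clock: 21.55
eef_pos: [541.5, 15.7, 310.0]
tool_rot: [3.141, -0.001, -3.077]
force: [0.0, 0.3, 0.6]
width: 85.4
gripper_force: 0.0
```

Run:
```python
from h import *
s=ctrl.read_state();print(s["clock"],s["eef_pos"],s["tool_rot"],s["width"],s["qpos"])
p=cam("wrist"); X=pts(p,np.ones(p["depth"].shape,bool)); save(p,"w4.png")
th=.0625;U=np.array([554,16.3]);c,n=np.cos(th),np.sin(th)
ux=(X[:,0]-U[0])*c+(X[:,1]-U[1])*n; uy=-(X[:,0]-U[0])*n+(X[:,1]-U[1])*c
m=(np.abs(ux)<55)&(np.abs(uy)<60)
B=X[m&(X[:,2]>100)&(X[:,2]<113)]
r=cv2.minAreaRect(B[:,:2].astype(np.float32));print("tab",len(B),np.round(r[0],1),np.round(r[1],1),r[2],np.median(B[:,2]))
S=X[(np.hypot(X[:,0]-468.5,X[:,1]-66)<16)&(X[:,2]>130)&(X[:,2]<145)]
if len(S)>5: print("blade",np.round(cv2.minAreaRect(S[:,:2].astype(np.float32)),1) if 0 else cv2.minAreaRect(S[:,:2].astype(np.float32)))
F=np.c_[ux,uy,X[:,2]][(ux>50)&(ux<100)&(np.abs(uy)<70)&(X[:,2]>125)&(X[:,2]<260)]
if len(F)>20: print("flap",len(F),np.polyfit(F[:,2],F[:,0],1))
```

```text
21.55 [541.47002961  15.67642354 309.99319924] [ 3.14122045e+00 -1.11872096e-03 -3.07737123e+00] 85.44873787142815 [-0.10096693  0.38889785  0.0293063   1.71409124 -0.01332823  1.03990818
  1.56793064]
tab 347 [543.9  14.3] [39.5 10.6] 3.7818524837493896 107.07281714013322
blade ((468.9780578613281, 64.6852798461914), (21.4928035736084, 4.910242557525635), 89.18660736083984)
flap 12842 [ 0.12021146 56.20098018]
```

Run:
```python
from h import *
print(ctrl.read_state()["eef_pos"]);go([543.9,15,77.5],3.206)
```

```text
[541.54584694  15.59968023 310.05632261]
t [-0.0085 -0.0027  0.7752] w [ 0.0002 -0.0006 -0.0017]  rows>= 5.0
```

>>> jog_arm(
  plan=[
    {"tx":-0.008,"ty":0.002,"tz":0.15,"wx":0,"wy":0,"wz":0,"claw":0},
    {"tx":-0.008,"ty":0.002,"tz":0.3,"wx":0,"wy":0,"wz":0,"claw":0},
    {"tx":-0.008,"ty":0.002,"tz":0.42,"wx":0,"wy":0,"wz":0,"claw":0},
    {"tx":-0.008,"ty":0.002,"tz":0.53,"wx":0,"wy":0,"wz":0,"claw":0},
    {"tx":-0.008,"ty":0.002,"tz":0.62,"wx":0,"wy":0,"wz":0,"claw":0},
    {"tx":-0.008,"ty":0.002,"tz":0.7,"wx":0,"wy":0,"wz":0,"claw":0},
    {"tx":-0.008,"ty":0.002,"tz":0.75,"wx":0,"wy":0,"wz":0,"claw":0},
    {"tx":-0.008,"ty":0.002,"tz":0.77,"wx":0,"wy":0,"wz":0,"claw":0},
    {"tx":-0.008,"ty":0.002,"tz":0.77,"wx":0,"wy":0,"wz":0,"claw":0},
  ],
)

```text
clock: 22.5
eef_pos: [543.8, 16.4, 78.8]
tool_rot: [-3.141, -0.002, -3.08]
force: [-0.3, -0.1, 0.3]
width: 85.7
gripper_force: 0.0
```

Run:
```python
from h import *
s=ctrl.read_state();print(s["clock"],s["eef_pos"],s["tool_rot"],s["force"],s["qpos"]);go([543.9,15,77.5],3.206)
```

```text
22.5 [543.84754032  16.44150867  78.79306762] [-3.14131641e+00 -1.67894790e-03 -3.08001339e+00] [-0.28274964 -0.09418901  0.25788026] [-0.09164431  0.70038785  0.01479224  1.94022256 -0.01927726  0.50279853
  1.56894967]
t [ 0.0001 -0.0048  0.0043] w [-0.0002 -0.0011 -0.0018]  rows>= 1.0
```

>>> jog_arm(
  plan=[
    {"tx":0,"ty":-0.004,"tz":0.003,"wx":0,"wy":0,"wz":0,"claw":0.3},
    {"tx":0,"ty":-0.004,"tz":0.003,"wx":0,"wy":0,"wz":0,"claw":0.6},
    {"tx":0,"ty":-0.004,"tz":0.003,"wx":0,"wy":0,"wz":0,"claw":1},
    {"tx":0,"ty":-0.004,"tz":0.003,"wx":0,"wy":0,"wz":0,"claw":1},
    {"tx":0,"ty":-0.004,"tz":0.003,"wx":0,"wy":0,"wz":0,"claw":1},
    {"tx":0,"ty":-0.004,"tz":0.003,"wx":0,"wy":0,"wz":0,"claw":1},
    {"tx":0,"ty":-0.004,"tz":0.003,"wx":0,"wy":0,"wz":0,"claw":1},
    {"tx":0,"ty":-0.004,"tz":0.003,"wx":0,"wy":0,"wz":0,"claw":1},
    {"tx":0,"ty":-0.004,"tz":0.003,"wx":0,"wy":0,"wz":0,"claw":1},
    {"tx":0,"ty":-0.004,"tz":0.003,"wx":0,"wy":0,"wz":0,"claw":1},
  ],
)

```text
clock: 23.5
eef_pos: [544.8, 15.2, 79.0]
tool_rot: [-3.141, 0.001, -3.079]
force: [-0.2, 0.2, 5.7]
width: 11.0
gripper_force: 59.1
```

>>> jog_arm(
  plan=[
    {"tx":0,"ty":0,"tz":-0.04,"wx":0,"wy":0,"wz":0,"claw":1},
    {"tx":0,"ty":0,"tz":-0.09,"wx":0,"wy":0,"wz":0,"claw":1},
    {"tx":0,"ty":0,"tz":-0.15,"wx":0,"wy":0,"wz":0,"claw":1},
    {"tx":0,"ty":0,"tz":-0.22,"wx":0,"wy":0,"wz":0,"claw":1},
    {"tx":0,"ty":0,"tz":-0.3,"wx":0,"wy":0,"wz":0,"claw":1},
    {"tx":0,"ty":0,"tz":-0.4,"wx":0,"wy":0,"wz":0,"claw":1},
    {"tx":0,"ty":0,"tz":-0.5,"wx":0,"wy":0,"wz":0,"claw":1},
    {"tx":0,"ty":0,"tz":-0.55,"wx":0,"wy":0,"wz":0,"claw":1},
    {"tx":0,"ty":0,"tz":-0.55,"wx":0,"wy":0,"wz":0,"claw":1},
  ],
)

```text
clock: 24.4
eef_pos: [545.8, 15.5, 246.2]
tool_rot: [3.141, 0.005, -3.078]
force: [0.2, -0.9, -0.6]
width: 10.5
gripper_force: 58.4
```

Run:
```python
from h import *
s=ctrl.read_state();print(s["clock"],s["eef_pos"],s["tool_rot"],s["force"],s["width"],s["gripper_force"])
go([447,302,243],3.206)
```

```text
24.4 [545.80616771  15.47684901 246.23473358] [ 3.14134852  0.00500425 -3.07848416] [ 0.23837195 -0.92100272 -0.57286672] 10.498170525903635 58.411880135536194
t [0.2685 0.9739 0.0097] w [ 0.0002  0.0032 -0.0008]  rows>= 7.0
```

>>> jog_arm(
  plan=[
    {"tx":0.03,"ty":0.1,"tz":0,"wx":0,"wy":0,"wz":0,"claw":1},
    {"tx":0.06,"ty":0.22,"tz":0,"wx":0,"wy":0,"wz":0,"claw":1},
    {"tx":0.1,"ty":0.36,"tz":0,"wx":0,"wy":0,"wz":0,"claw":1},
    {"tx":0.14,"ty":0.5,"tz":0,"wx":0,"wy":0,"wz":0,"claw":1},
    {"tx":0.18,"ty":0.64,"tz":0,"wx":0,"wy":0,"wz":0,"claw":1},
    {"tx":0.22,"ty":0.78,"tz":0.05,"wx":0,"wy":0,"wz":0,"claw":1},
    {"tx":0.25,"ty":0.9,"tz":0.12,"wx":0,"wy":0,"wz":0,"claw":1},
    {"tx":0.27,"ty":0.97,"tz":0.2,"wx":0,"wy":0,"wz":0,"claw":1},
    {"tx":0.27,"ty":0.97,"tz":0.25,"wx":0,"wy":0,"wz":0,"claw":1},
    {"tx":0.27,"ty":0.97,"tz":0.25,"wx":0,"wy":0,"wz":0,"claw":1},
    {"tx":0.27,"ty":0.97,"tz":0.25,"wx":0,"wy":0,"wz":0,"claw":1},
    {"tx":0.27,"ty":0.97,"tz":0.25,"wx":0,"wy":0,"wz":0,"claw":1},
  ],
)

```text
clock: 25.6
eef_pos: [446.1, 300.0, 169.2]
tool_rot: [3.141, 0.001, -3.08]
force: [0.5, -1.1, -0.9]
width: 11.0
gripper_force: 58.5
```

Run:
```python
from h import *
s=ctrl.read_state();print(s["clock"],s["eef_pos"],s["tool_rot"],s["force"],s["width"],s["gripper_force"],s["qd"])
p=cam("side");save(p,"s4.png"); P=np.array(s["eef_pos"])
X=pts(p,np.ones(p["depth"].shape,bool)); Y=(X-P)@rot(s["tool_rot"])
C=Y[(np.abs(Y[:,0])<50)&(np.abs(Y[:,1])<30)&(Y[:,2]>5)&(Y[:,2]<90)]
print(len(C),np.percentile(C,[1,50,99],axis=0).round(1).tolist())
```

```text
25.6 [446.05072193 300.01152242 169.20501371] [ 3.14137141e+00  9.44921622e-04 -3.08002689e+00] [ 0.51047877 -1.11075726 -0.92340491] 11.015288842921287 58.5205203294754 [ 0.00186172 -0.01016804 -0.00178733 -0.00427731 -0.00057216 -0.00126416
 -0.00043003]
231 [[-18.6, -4.0, 6.5], [24.6, 6.9, 30.7], [39.3, 8.2, 57.8]]
```

View pics/s4.png

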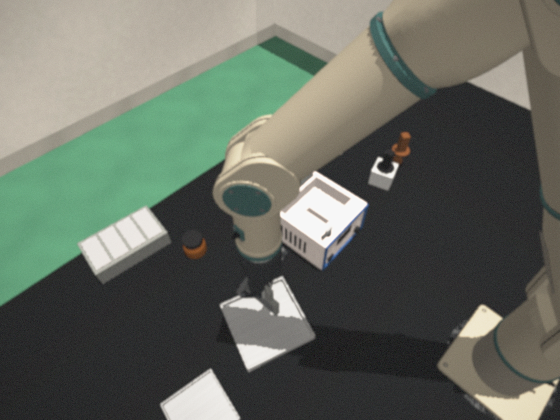

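Run:
```python
from h import *
th=.0625;U=np.array([554,16.3]);c,n=np.cos(th),np.sin(th)
p=cam("top");X=pts(p,np.ones(p["depth"].shape,bool))
ux=(X[:,0]-U[0])*c+(X[:,1]-U[1])*n; uy=-(X[:,0]-U[0])*n+(X[:,1]-U[1])*c
for a,b in [(60,110),(110,170),(170,225),(225,260)]:
    m=(np.abs(ux)<160)&(np.abs(uy)<75)&(X[:,2]>a)&(X[:,2]<b)
    print(a,b,m.sum(),np.percentile(ux[m],[2,50,98]).round() if m.sum() else "")
k=X[(np.hypot(X[:,0]-527,X[:,1]+272)<30)&(X[:,2]>110)]; print("key top",len(k),k.mean(0).round() if len(k) else "")
for t in ["flask","jar","spanner"]:
    for r in ctrl.trace(p,t)[:1]: print(t,np.round(r["extent"]))
```

```text
60 110 2556 [-104.    1.   59.]
110 170 1393 [-105.  -66.   74.]
170 225 519 [74. 78. 82.]
225 260 548 [ 80.  85. 130.]
key top 85 [ 524. -271.  119.]
flask [401. 180.  22.  21.]
jar [205. 183.  23.  27.]
spanner [315. 179.  51.  17.]
```

The flap still stands upright, the key is in its stand, and the flask, jar and spanner have not moved. I'm handing the job in.

```bash
python3 -c "
from cell import ctrl
print(ctrl.finish_job())"
```

```text
the job is handed in; nothing more can be done
None
```

I handed the job in after about 26 s of robot time: I turned the screw to about 1.49 rad with the key and stood the key back in its stand. The flap stands open at about 1.69 rad, and the gripper holds the plate upright with its underside about 9 cm above the tray's rim. The flask, jar and spanner are where they were, and no verdict came back.

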